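Make up the cutter kit and the glazing kit

ROBOT

A 6-joint arm with a two-finger parallel gripper is mounted at the origin on a cart in front of the work surface, level with it; the furniture and walls round the work are solid. World frame = base frame: x ahead of the robot, y to its left, z up, the work surface at z = 0. Lengths are in m, angles in degrees, forces in N, time in s.
With the tool pointing down it reaches from about 0.425 to 0.95 m from the base axis. Payload 14.7 kg.
Tool frame: the origin (TCP) lies at the very end of the fingers, on their centre line; the grasp point (between the pads) lies 19 mm behind it; z points along the fingers, y is the line along which they close (so a half turn about z gives the same grasp; the last joint's range is limited). The gripper opens to 85 mm and grips with 20 to 120 N. Pads are 22 mm wide; open, the fingers measure 114 mm over their backs; the gripper's body (76 mm by 85 mm) begins 54 mm behind the grasp point. The pads swing forward as they close: fully open they stand 13 mm farther back than shut.
Start: joints at [66.83, 27.513, 91.461, -0, 61.026, -2.67], TCP at [0.228, 0.609, 0.231] pointing down, gripper open.
Joint ranges: [-157.49, 157.49], [-46.99, 117.5], [13.45, 153.17], [-89.5, 269.5], [5.16, 153.95], [-167.48, 167.48]. Speed limits (degrees/s): [108.29, 108.29, 136.94, 172.46, 172.46, 172.46].

INTERFACE

Orientations are given as [roll, pitch, yaw] about the fixed x, y, z axes, in that order (R = Rz(yaw) Ry(pitch) Rx(roll)).
In Python, from station import ctrl gives the robot as it stands. The module is installed in compiled form; this text tells all that it offers. Calls block until the motion is done:
- ctrl.move_to(position, orientation): joint-space move of the TCP to a pose.
- ctrl.move_linear(position, orientation=None, vel=0.15, stop_force=None): straight line of the TCP; orientation=None keeps the orientation; vel is the mean speed in m/s. With stop_force (N) it stops when the force on the tool has changed by that much, and returns True; else False.
- ctrl.move_j(angles): joint-space move.
- ctrl.move_gripper(opening, squeeze=None): finger opening in m; squeeze is the grip in N (None keeps the last); returns when the fingers have stopped.
- ctrl.hold(seconds).
- ctrl.inverse_kinematics(position, orientation): joint angles nearest the present ones, or None.
- ctrl.snapshot(name): name is "scene" or "side" or "wrist"; returns (picture, depth): 400x640x3 uint8, red, green, blue; 400x640 float32, m along the optical axis (not along the pixel's ray), 0 where there is no reading.
- ctrl.camera_params(name): a dict with "vfov" (degrees; the focal length in pixels is half the picture's height over the tangent of half this angle, whatever the lens; pixels are square), "cx", "cy" (the principal point, pixels), "k1" (the pictures are not rectified: a ray, as slopes to the right and down, at radius r is drawn at 1 + k1 r^2 times it, then the intrinsics apply), "origin" and "attitude" of the camera in the world. Camera axes: x right, y down, z forward; pixel columns grow to the right and rows downward; lengths in m; the calibration is good to about 2 mm. A picture is of the moment at which its call begins: read the wrist's pose just before it. camera_params takes no time and is no camera call; for the wrist camera it gives the pose at the moment of the call.
A pose or a line that the arm cannot do raises ctrl.IKError and nothing moves.
- ctrl.sign_off(): hands the job in, once; it reports no verdict.
Readings, each from a call of its own:
- ctrl.current_time(): time.
- ctrl.current_qpos(): joint angles.
- ctrl.current_joint_velocities(): joint speeds.
- ctrl.current_joint_torque(): joint torques, N m.
- ctrl.current_tcp_pos(): TCP position.
- ctrl.current_ee_rot(): TCP orientation.
- ctrl.current_contact_force(): force on the tool from outside, world axes, zero at the start.
- ctrl.current_moment(): the same for the moment, N m.
- ctrl.current_grip_width(): finger opening in m.
Only numpy, scipy, OpenCV 4.12 (cv2) and the standard library are available. Lean on these libraries where they do the work, as an engineer would, in place of code of your own. Each camera call takes 0.05 s, during which the arm holds its last target. There are 200 camera calls.

TASK

Make up the two baking kits in the low pocketed trays. Three-pocket tray: the fluted cutter ring in the large middle pocket, the piping nozzle in the small pocket, the wide, square-bodied spice jar in the medium pocket; tray with the long slot: the pastry brush flat in the slot (either way round), the slim, tall spice jar in the square pocket. Everything must end right way up, on the floor of its own pocket and let go; leave the tart dish, the lidded pot and the kitchen timer where they are.

Things in the scene. Friction and masses are not known exactly. Their poses are not given: they have to be found in the camera images.
- round_cutter: Loose fluted metal cutter ring, 62 mm outside diameter, 28 mm high, 50 g. Standing on the worktop; origin at the centre of its underside, z up. Can be gripped over its full outside diameter. 
- nozzle: Loose grey piping nozzle, a steep cone standing on its wide end: 27 mm diameter at the foot, about 10 mm at the top, 36 mm high, 25 g. Origin at the centre of its underside, z up.
- tall_jar: Loose spice jar, the slimmer and taller one, round, 42 mm diameter, 106 mm high (mustard-yellow screw cap, fixed, over the top 21 mm), about 110 g. Origin at the centre of its underside, z up.
- square_jar: Loose spice jar, the wider and lower one, body of rounded square plan 47 mm x 47 mm with sides along its x and y, 97 mm high; its round red screw cap (fixed, 45 mm diameter) takes the top 21 mm; about 110 g. Origin at the centre of its underside, z up.
- pastry_brush: Loose pastry brush lying flat along its x, 190 mm long (x -95 to +95 mm), 12 mm thick, 50 g. Origin on its underside at mid-length, z up. Wooden handle 12 mm wide from x = -95 to -7 mm; it widens to the flat ferrule, 30 mm wide with parallel sides from x = +27 mm on, and rigid bristles to the +x end. Balances at about x = +25 mm.
- cutter_tray: Low metal tray with dark pocket floors, fixed in place, plate 108 mm (x) x 252 mm (y), 9 mm thick, three square pockets in a row along y, 6 mm deep (floors at z = 3 mm). Origin: centre of its underside, z up. Pocket centres in its frame: medium 70 x 70 mm at (0, +82) mm, large 90 x 90 mm at (0, -8) mm, small 54 x 54 mm at (0, -90) mm.
- brush_tray: Low metal tray with dark pocket floors, fixed in place, plate 152 mm (x) x 234 mm (y), 9 mm thick, two pockets 6 mm deep (floors at z = 3 mm). Origin: centre of its underside, z up. Pocket centres in its frame: slot 56 mm wide in x, 216 mm long in y at (-39, 0) mm; square pocket 68 x 68 mm at (+33, +74) mm. A jar standing there (109 mm high) obstructs a gripper over the slot.
- tart_dish: Bystander: fluted aluminium tart dish, 83 mm diameter, 33 mm high, loose; origin at the centre of its underside. Leave it alone.
- pot: Bystander: small round lidded pot, 69 mm diameter, 41 mm high, loose; origin at the centre of its underside. Leave it alone.
- kitchen_timer: Bystander: round wind-up kitchen timer, 68 mm diameter, 60 mm high, loose; origin at the centre of its underside. Leave it alone.
Mind the look-alikes: they are no part of the job. What is shaped like the square_jar but blue or green is not meant.

How it is judged:
By the outcome, as a careful person would: the job done as asked, in the order asked, and still so for the second after the job is handed in, with the robot touching nothing.
It also fails if it takes over 128 s, if anything falls off the work surface, if the arm or the gripper's body presses on something with over 40 N, if the wrist force passes 120 N, or if a joint passes its speed limit or range.

## Working session

There is one attempt and no reset: what is moved stays moved. The work goes in short steps, each a Python script; the robot and the scene stay as the last script left them, time stands still between calls to the robot, and variables do not carry over. Pictures are saved under pics/ and viewed, on a budget of 14 in all, crops included, one or two more only if the job needs it, and the job is handed in when it is done.

```bash
mkdir -p pics; cat > h.py <<'E'
import numpy as np, cv2
from station import ctrl
def R(rpy):
    r,p,y=np.radians(rpy);c,s=np.cos,np.sin
    return (np.array([[c(y),-s(y),0],[s(y),c(y),0],[0,0,1]])@np.array([[c(p),0,s(p)],[0,1,0],[-s(p),0,c(p)]])@np.array([[1,0,0],[0,c(r),-s(r)],[0,s(r),c(r)]]))
def snap(name,fn=None):
    P=ctrl.camera_params(name); im,d=ctrl.snapshot(name)
    if fn: cv2.imwrite('pics/'+fn+'.png',im[:,:,::-1]); np.savez('pics/'+fn+'.npz',im=im,d=d,P=np.array(P,dtype=object))
    return P,im,d
def slopes(P,uv):
    f=200/np.tan(np.radians(P['vfov'])/2)
    q=(np.atleast_2d(uv).astype(float)-[P['cx'],P['cy']])/f; s=q.copy()
    for _ in range(20): s=q/(1+P['k1']*(s**2).sum(1,keepdims=True))
    return s
def att(P):
    a=np.array(P['attitude'],float); return a if a.shape==(3,3) else R(a)
def onplane(P,uv,z):
    s=slopes(P,uv); D=np.c_[s,np.ones(len(s))]@att(P).T; o=np.array(P['origin'])
    return o+D*((z-o[2])/D[:,2:])
def cloud(P,d):
    v,u=np.mgrid[:400,:640]; s=slopes(P,np.c_[u.ravel(),v.ravel()])
    X=(np.c_[s,np.ones(len(s))]*d.reshape(-1,1))@att(P).T+np.array(P['origin'])
    X[d.ravel()==0]=np.nan
    return X.reshape(400,640,3)
E
python3 - <<'E'
from h import *
for n in('scene','side','wrist'):
    P,im,d=snap(n,n+'0'); print(n,P,(d>0).mean())
print(ctrl.current_ee_rot(),ctrl.current_time())
E
```

```text
scene {'vfov': 42.99201593867725, 'cx': 315.1496328259259, 'cy': 197.84929294116876, 'k1': -0.03816776331359161, 'origin': array([-0.29961524, -0.90068143,  0.83139749]), 'attitude': array([-123.44897302,   -0.48093376,  -43.93186433])} 0.96475390625
side {'vfov': 44.09811783492293, 'cx': 315.7557387773781, 'cy': 195.64705897224863, 'k1': -0.035972344220999736, 'origin': array([ 0.42089574, -0.99431878,  0.81285524]), 'attitude': array([-129.25617651,   -1.2478972 ,   -7.00969101])} 0.996046875
wrist {'vfov': 60.83083605468602, 'cx': 321.70939756372735, 'cy': 201.06863415963858, 'k1': -0.014046554512148517, 'origin': array([0.15147646, 0.63789119, 0.37292021]), 'attitude': array([1.61608174e+02, 5.22126253e-02, 6.95179395e+01])} 0.9960234375
[-1.79949573e+02 -3.31917587e-03  1.59501556e+02] 0.15
```

View pics/scene0.png

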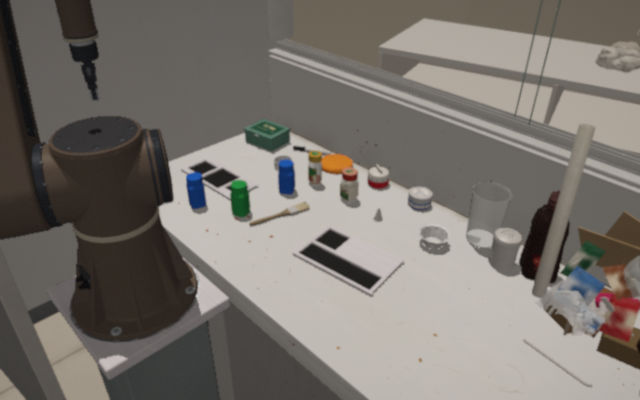

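View pics/side0.png

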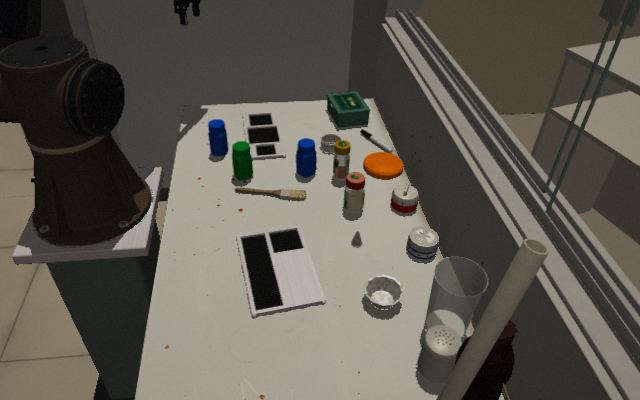

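Side view: brush tray at (280,270), cutter tray at (265,135), ring (331,142), tall jar yellow cap (342,155), square jar red cap (355,190), nozzle (357,238), brush (270,193), tart dish (383,292). Blue and green jars near (218,138), (242,160) and (306,160) are decoys.

```bash
python3 - <<'E'
from h import *
for n in('side','scene'):
    Z=np.load(f'pics/{n}0.npz',allow_pickle=True); P=Z['P'].item(); im=Z['im'];C=cloud(P,Z['d'])
    z=C[...,2]; reg=(C[...,0]>.3)&(C[...,0]<1.05)&(abs(C[...,1])<.9)
    print(n,'table z',np.nanmedian(z[reg&(abs(z)<.02)]))
    m=((z>.008)&(z<.13)&reg).astype(np.uint8)
    k,l,st,c=cv2.connectedComponentsWithStats(m)
    for i in range(1,k):
        if st[i,4]<25: continue
        p=C[l==i]; col=np.median(im[l==i],0)
        print(st[i,:5],'min',np.round(np.nanpercentile(p,3,0),3),'max',np.round(np.nanpercentile(p,97,0),3),col)
    # dark pockets
    dark=((im.max(2)<60)&reg&(abs(z)<.015)).astype(np.uint8)
    k,l,st,c=cv2.connectedComponentsWithStats(dark)
    for i in range(1,k):
        if st[i,4]<60: continue
        uv=np.argwhere(l==i)[:,::-1]; X=onplane(P,uv,.003)
        r=cv2.minAreaRect((X[:,:2]*1000).astype(np.float32)); print('dark',st[i],np.round(r[0],1),np.round(r[1],1),round(r[2],1),'z',np.nanmedian(z[l==i]))
E
```

```text
side table z 0.0012783809711924832
[ 357   20  122  244 7595] min [ 0.739 -0.32   0.011] max [0.839 0.766 0.126] [52. 51. 46.]
[ 326   90   44   36 1172] min [0.654 0.318 0.011] max [0.762 0.445 0.058] [24. 44. 32.]
[ 232  111   54   69 1356] min [0.351 0.07  0.008] max [0.486 0.413 0.1  ] [ 79.5 104.   74. ]
[214 119  14  37 385] min [0.301 0.188 0.012] max [0.328 0.227 0.101] [ 5. 22. 59.]
[ 321  134   44   78 1524] min [ 0.611 -0.09   0.011] max [0.665 0.237 0.107] [76. 72. 58.]
[296 138  20  38 665] min [0.52  0.067 0.011] max [0.566 0.107 0.1  ] [ 5. 22. 58.]
[235 188  71  12 373] min [ 0.363 -0.023  0.009] max [0.528 0.024 0.015] [123. 109.  77.]
[ 236  225   90   91 2754] min [ 0.367 -0.368  0.008] max [ 0.524 -0.139  0.013] [183. 174. 168.]
[352 231  10  14  88] min [ 0.622 -0.204  0.008] max [ 0.64  -0.189  0.036] [70.  66.  59.5]
[ 418  265   76  116 4671] min [ 0.687 -0.558  0.017] max [ 0.822 -0.398  0.127] [77. 75. 69.]
[363 274  41  34 703] min [ 0.619 -0.397  0.009] max [ 0.691 -0.325  0.034] [96. 94. 87.]
[ 504  335   44   65 1374] min [ 0.821 -0.66   0.028] max [ 0.8
[... 2082 characters left out ...]
58  25  15  53] min [ 0.363 -0.267  0.008] max [ 0.377 -0.196  0.011] [175. 169. 167.]
[334 271  18  11  35] min [ 0.376 -0.321  0.008] max [ 0.385 -0.274  0.012] [176. 169. 168.]
[372 279  11  12  32] min [ 0.399 -0.378  0.008] max [ 0.439 -0.366  0.011] [184.5 177.5 175.5]
[352 281  22  14  48] min [ 0.38  -0.383  0.008] max [ 0.392 -0.33   0.011] [178.5 171.5 170. ]
dark [192 163  22  10 123] [432.9 378.4] [52.9 49.7] 6.6 z 0.0029045490949830555
dark [204 170  32  17 283] [437.  286.9] [74.9 72.2] 2.8 z 0.0026804065017358436
dark [318 231  29  18 276] [ 471.3 -173.9] [53.7 56.9] 7.5 z 0.0029655662469862953
dark [302 245  77  43 977] [ 408.9 -257.4] [ 44.1 205.7] 8.0 z 0.002728208982885727
```

```bash
python3 - <<'E'
from h import *
for n,p in(('wA',[.50,.27,.33]),('wB',[.52,-.1,.33])):
    ctrl.move_to(p,[180,0,180]); snap('wrist',n); print(ctrl.current_time(),ctrl.current_tcp_pos(),np.round(ctrl.current_qpos(),1),ctrl.current_grip_width())
a=cv2.imread('pics/wA.png');b=cv2.imread('pics/wB.png');v=np.vstack([a[:,:],b[:,:]]);cv2.imwrite('pics/wAB.png',cv2.resize(v,(480,600),interpolation=cv2.INTER_AREA))
E
```

```text
1.8333 [0.49964544 0.27075901 0.32975509] [ 25.4  15.9  95.1   0.   69.  -64.7] 0.08545061951923012
3.2667 [ 0.52028873 -0.09892644  0.33000102] [ -14.1   12.5   99.8    0.    67.7 -104.1] 0.08518336740124204
```

View pics/wAB.png

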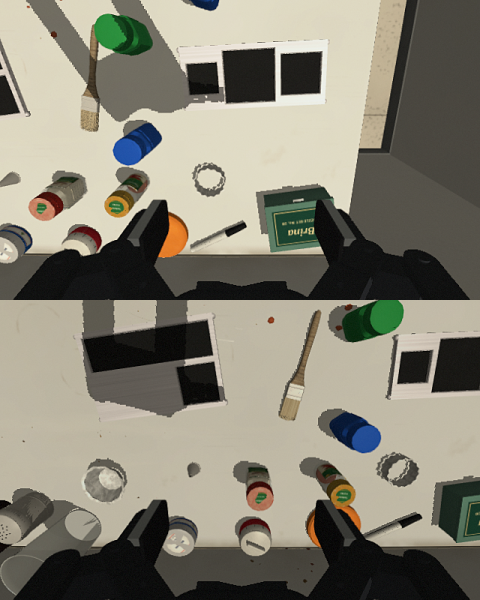

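Combined wrist views (0.75 scale): top: ring (209,179), yellow-cap jar (120,205), red-cap jar (45,203), cutter tray (253,75). Bottom: brush (300,365), nozzle (194,468), brush tray (150,365), square jar (258,490). All clear to measure.

```bash
python3 - <<'E'
from h import *
D={}
for n in('side0','scene0','wA','wB'):
    Z=np.load(f'pics/{n}.npz',allow_pickle=True); D[n]=(Z['P'].item(),Z['im'],cloud(Z['P'].item(),Z['d']))
def sel(n,x0,x1,y0,y1,z0,z1):
    C=D[n][2]; m=(C[...,0]>x0)&(C[...,0]<x1)&(C[...,1]>y0)&(C[...,1]<y1)&(C[...,2]>z0)&(C[...,2]<z1); return C[m]
def rep(t,p):
    if len(p)<8: print(t,len(p));return
    r=cv2.minAreaRect((p[:,:2]*1000).astype(np.float32)); c=cv2.minEnclosingCircle((p[:,:2]*1000).astype(np.float32))
    print(t,len(p),'rect',np.round(r[0],1),np.round(r[1],1),round(r[2],1),'circ',np.round(c[0],1),round(c[1],1),'zmax',round(np.percentile(p[:,2],98),4))
for n in D:
    print(n)
    rep(' ring',sel(n,.60,.72,.18,.31,.018,.034)); rep(' talltop',sel(n,.58,.69,.05,.14,.1,.112))
    rep(' sqtop',sel(n,.58,.69,-.03,.05,.091,.103)); rep(' sqbody',sel(n,.58,.69,-.08,.03,.015,.07))
    rep(' noz',sel(n,.6,.67,-.23,-.16,.007,.045)); rep(' brush',sel(n,.35,.55,-.05,.05,.006,.018))
    P,im,C=D[n]
    dark=((im.max(2)<60)&(abs(C[...,2])<.012)&(C[...,0]<.55)&(C[...,0]>.34)).astype(np.uint8)
    k,l,st,c=cv2.connectedComponentsWithStats(dark)
    for i in range(1,k):
        if st[i,4]>250:
            X=onplane(P,np.argwhere(l==i)[:,::-1],.003); r=cv2.minAreaRect((X[:,:2]*1000).astype(np.float32)); print(' dark',np.round(r[0],1),np.round(r[1],1),round(r[2],1))
s=np.vstack([sel(n,.58,.69,-.05,.04,.015,.07) for n in D]); np.save('sq.npy',s); rep('sq all',s)
print(np.percentile(s,[2,50,98],axis=0))
E
```

```text
side0
 ring 127 rect [627.6 212.8] [64.1 58.2] 40.8 circ [628.  213.7] 33.4 zmax 0.032
 talltop 113 rect [636.1  69.1] [38.5 36.7] 80.7 circ [635.9  67.6] 21.0 zmax 0.1095
 sqtop 27 rect [634.8  46.6] [ 6.4 23.9] 89.2 circ [634.9  49.7] 11.9 zmax 0.1027
 sqbody 59 rect [641.9 -75.3] [26.  51.6] 60.8 circ [646.  -67.6] 26.0 zmax 0.0697
 noz 93 rect [ 631.1 -195.9] [20.8 16.5] 9.0 circ [ 631.5 -195.5] 10.9 zmax 0.0362
 brush 423 rect [448.   28.7] [ 76.1 183.6] 74.5 circ [441.5   5.1] 91.9 zmax 0.0154
 dark [435.  295.1] [87.7 82.1] 2.9
 dark [ 468.8 -168.8] [65.2 63.1] 7.5
 dark [ 407.3 -252.6] [ 54.8 212.5] 7.7
scene0
 ring 68 rect [634. 217.] [46.3 63.3] 78.1 circ [632.2 208.4] 32.7 zmax 0.0296
 talltop 68 rect [637.5  66.8] [42.1 29.5] 5.8 circ [638.   62.1] 21.4 zmax 0.1081
 sqtop 22 rect [632.1  45. ] [ 8.  26.6] 86.7 circ [632.3  47.5] 13.3 zmax 0.1023
 sqbody 118 rect [626.4 -63.9] [14.4 31.5] 4.5 circ [628.4 -63.6] 16.4 zmax 0.0692
 noz 65 rect [ 630.7 -198.1] [18.3 17.7] 13.6 circ [ 631.7 -197.7] 10.5 zmax 0.035
 brush 290 rect [4.423e+02 1.000e-01] [ 32.1 189.8] 79.0 circ [4
[... 875 characters left out ...]
.2 zmax 0.1064
 sqtop 79 rect [636.4  47.6] [ 4.4 24.4] 89.6 circ [636.4  49.6] 12.2 zmax 0.1027
 sqbody 434 rect [630.  -59.9] [40.3 13.9] 64.6 circ [634.5 -62. ] 20.2 zmax 0.0696
 noz 184 rect [ 631.8 -192.8] [18.6 19.7] 5.1 circ [ 632.7 -192.4] 10.8 zmax 0.0347
 brush 2040 rect [443.1   5.5] [ 29.5 188.1] 77.1 circ [442.9   4.8] 94.0 zmax 0.0128
 dark [ 407.8 -258. ] [ 55.7 215.4] 7.6
 dark [435.2 287.8] [88.8 87.7] 3.0
 dark [439.6 206. ] [53.  53.8] 3.3
 dark [ 469.8 -174.9] [67.7 67.8] 7.7
sq all 836 rect [647.3  -5. ] [44.2 89.8] 0.2 circ [647.1  -6.4] 48.5 zmax 0.0693
[[ 0.62672592 -0.04959446  0.01650471]
 [ 0.64182399 -0.04480729  0.04643147]
 [ 0.66775857 -0.04284942  0.06926015]]
```

```bash
python3 - <<'E'
from h import *
S=[]
for n in('side0','scene0','wA','wB'):
    Z=np.load(f'pics/{n}.npz',allow_pickle=True); C=cloud(Z['P'].item(),Z['d'])
    b=(abs(C[...,0]-.642)<.05)&(abs(C[...,1]+.07)<.06)
    t=C[b&(C[...,2]>.092)&(C[...,2]<.103)]; s=C[b&(C[...,2]>.02)&(C[...,2]<.068)]; S.append(s)
    c=cv2.minEnclosingCircle((t[:,:2]*1000).astype(np.float32)) if len(t) else None; print(n,len(t),c)
    r=cv2.minAreaRect((s[:,:2]*1000).astype(np.float32)); print(len(s),r)
s=np.vstack(S)[:,:2]*1000; print(cv2.minAreaRect(s.astype(np.float32)))
h,xe,ye=np.histogram2d(s[:,0],s[:,1],bins=[np.arange(606,680,4),np.arange(-110,-30,4)])
print('cols y',ye[:-1]); 
for x,row in zip(xe,h.astype(int)): print(int(x),*['%4d'%v for v in row])
E
```

```text
side0 198 ((646.627685546875, -67.81375122070312), 24.136398315429688)
312 ((640.8589477539062, -79.242919921875), (26.990507125854492, 51.50069808959961), 64.82161712646484)
scene0 114 ((648.6692504882812, -68.83465576171875), 25.576549530029297)
265 ((637.517578125, -78.94212341308594), (33.947021484375, 53.9302864074707), 41.73088073730469)
wA 937 ((648.3954467773438, -66.08966827392578), 23.977407455444336)
1086 ((640.8073120117188, -58.34280776977539), (55.98152542114258, 35.25100326538086), 39.514583587646484)
wB 956 ((648.4647216796875, -67.1175537109375), 23.0445556640625)
500 ((637.3033447265625, -70.96247863769531), (30.554031372070312, 50.661746978759766), 17.87299919128418)
((644.6849365234375, -69.06230163574219), (53.411739349365234, 50.53597640991211), 86.88358306884766)
cols y [-110 -106 -102  -98  -94  -90  -86  -82  -78  -74  -70  -66  -62  -58
  -54  -50  -46  -42  -38]
606    0    0    0    0    0    0    0    0    0    0    0    0    0    0    0    0    0    0    0
610    0    0    0    0    0    0    0    0    0    0    0    0    0    0    0    0    0    0    0

[... 883 characters left out ...]
 0    0
650    0    0    0    1   19   23    3    0    0    0    0    0    0    0    0    0   64    0    0
654    0    0    0    5   20   17    1    0    0    0    0    0    0    0    0    1   57    0    0
658    0    0    0    0   13   17    2    0    0    0    0    0    0    0    0    2   49    0    0
662    0    0    0    0    2    7   15    1    0    0    0    0    0    0    0   14   21    0    0
666    0    0    0    0    0    4    1    9    2    0    0    0    0    1    5   26    0    0    0
670    0    0    0    0    0    0    0    0    0    0    0    0    0    1    1    0    0    0    0
674    0    0    0    0    0    0    0    0    0    0    0    0    0    0    0    0    0    0    0
```

```bash
cat >> h.py <<'E'
def pick(xy,yaw,z,opening,sq,high):
    o=[180,0,yaw]; ctrl.move_gripper(opening,40)
    ctrl.move_to([*xy,high],o)
    print('stop',ctrl.move_linear([*xy,z],vel=.15,stop_force=12)); ctrl.move_gripper(0.0,sq); w=ctrl.current_grip_width()
    zz=ctrl.current_tcp_pos()[2]
    ctrl.move_linear([*xy,high],vel=.2); print('grip',round(w,4),round(ctrl.current_grip_width(),4),'z',zz); return w
def place(xy,yaw,z,high,up,rel):
    o=[180,0,yaw]; ctrl.move_to([*xy,high],o)
    ctrl.move_linear([*xy,z+.015],vel=.2)
    s=ctrl.move_linear([*xy,z-.003],vel=.04,stop_force=5); print('contact',s,'z',ctrl.current_tcp_pos(),'w',ctrl.current_grip_width())
    ctrl.move_gripper(rel); ctrl.move_linear([*xy,up],vel=.2); print('t',ctrl.current_time())
E
python3 - <<'E'
from h import *
ctrl.move_to([.6,.1,.25],[180,0,180])
pick([.6315,.210],180,.004,.083,35,.16)
print(ctrl.current_contact_force(),ctrl.current_time())
snap('wrist','r1')
E
```

```text
stop False
grip 0.0587 0.0583 z 0.005361089551426616
[-1.11382936 -0.6085062  -0.23213448] 7.525
```

View pics/r1.png

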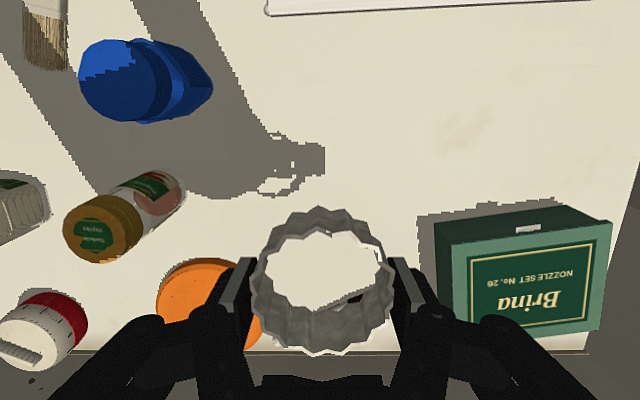

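Ring held level between the pads at (320,280). Placing it, then fetching the nozzle.

```bash
python3 - <<'E'
from h import *
place([.4354,.287],183.2,.008,.13,.15,.075)
snap('wrist','r2')
ctrl.move_to([.55,0.0,.25],[180,0,180])
w=pick([.632,-.1935],180,.009,.05,30,.14)
print(ctrl.current_contact_force(),ctrl.current_time())
snap('wrist','n1')
v=np.vstack([cv2.imread('pics/r2.png'),cv2.imread('pics/n1.png')]);cv2.imwrite('pics/rn.png',cv2.resize(v,(480,600),interpolation=cv2.INTER_AREA))
E
```

```text
contact True z [0.43584049 0.28738239 0.00757436] w 0.05824855432997907
t 10.7
stop False
grip 0.0184 0.0183 z 0.00995390341960984
[-0.04846579 -0.30620852 -1.17856264] 15.525
```

View pics/rn.png

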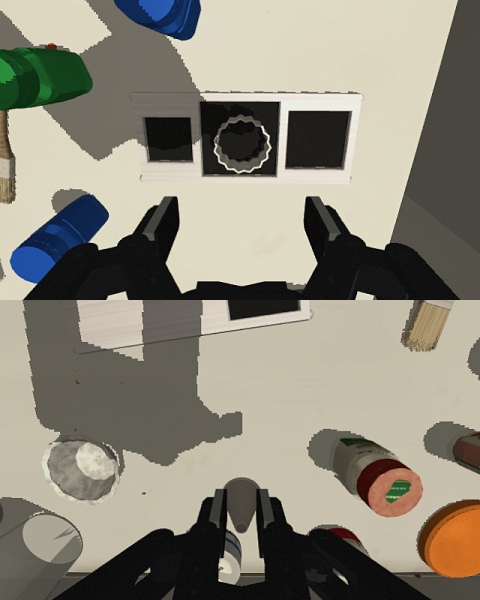

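Top: ring sits in the large pocket at (242,143). Bottom: nozzle held upright at (240,505). Continue.

```bash
python3 - <<'E'
from h import *
ctrl.move_to([.55,.0,.2],[180,0,180])
place([.4397,.2046],183.2,.013,.16,.15,.04)
snap('wrist','n2')
ctrl.move_to([.6,0.0,.26],[180,0,180])
w=pick([.648,-.0675],180,.046,.075,45,.2)
print(ctrl.current_contact_force(),ctrl.current_time())
snap('wrist','s1')
v=np.vstack([cv2.imread('pics/n2.png'),cv2.imread('pics/s1.png')]);cv2.imwrite('pics/ns.png',cv2.resize(v,(480,600),interpolation=cv2.INTER_AREA))
E
```

```text
contact True z [0.44031944 0.20486752 0.01273239] w 0.01772364679635541
t 19.8
stop False
grip 0.0446 0.0447 z 0.046938826634896264
[-0.96310792  0.17339585 -1.47100022] 24.3417
```

View pics/ns.png

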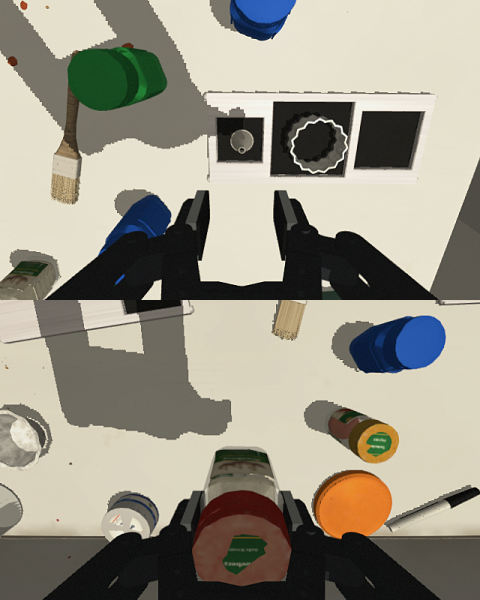

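Top: nozzle upright in the small pocket (241,140), ring in place. Bottom: red-capped jar held squarely.

```bash
python3 - <<'E'
from h import *
ctrl.move_to([.55,.2,.24],[180,0,180])
place([.431,.3765],183.2,.050,.2,.2,.065)
snap('wrist','s2')
ctrl.move_to([.5,0.1,.25],[180,0,180])
y=np.radians(-13.1); g=np.array([.443,.005])+.035*np.array([np.cos(y),np.sin(y)])
w=pick(g,180-13.1,.008,.05,45,.12)
print(ctrl.current_contact_force(),ctrl.current_time())
snap('wrist','b1')
v=np.vstack([cv2.imread('pics/s2.png'),cv2.imread('pics/b1.png')]);cv2.imwrite('pics/sb.png',cv2.resize(v,(480,600),interpolation=cv2.INTER_AREA))
E
```

```text
contact True z [0.43134411 0.37660041 0.04927065] w 0.04483053300746188
t 28.8583
stop False
grip 0.0274 0.0276 z 0.00909778920750404
[-1.31023329 -0.48202068 -1.32012862] 32.9833
```

View pics/sb.png

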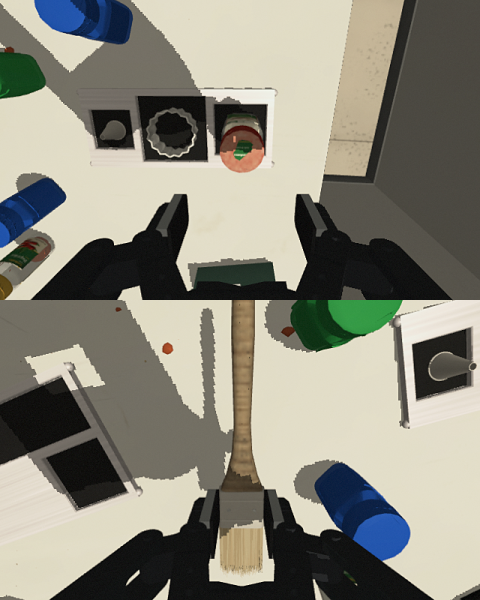

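Top: jar stands in the medium pocket (240,145). Bottom: brush held by the ferrule, handle along the tool's +x.

```bash
python3 - <<'E'
from h import *
y=np.radians(-82.3); g=np.array([.4078,-.2575])+.035*np.array([np.cos(y),np.sin(y)])
ctrl.move_to([.52,-.05,.2],[180,0,150])
place(g,97.7,.012,.12,.17,.05)
snap('wrist','b2')
ctrl.move_to([.56,-.05,.25],[180,0,150])
w=pick([.637,.0675],180,.048,.07,45,.2)
print(ctrl.current_contact_force(),ctrl.current_time())
snap('wrist','t1')
v=np.vstack([cv2.imread('pics/b2.png'),cv2.imread('pics/t1.png')]);cv2.imwrite('pics/bt.png',cv2.resize(v,(480,600),interpolation=cv2.INTER_AREA))
E
```

```text
contact True z [ 0.41306034 -0.29261882  0.012101  ] w 0.027202973619101463
t 36.925
stop False
grip 0.0397 0.0398 z 0.04879410705790644
[-0.05471142 -0.12559382 -1.47927723] 41.5417
```

View pics/bt.png

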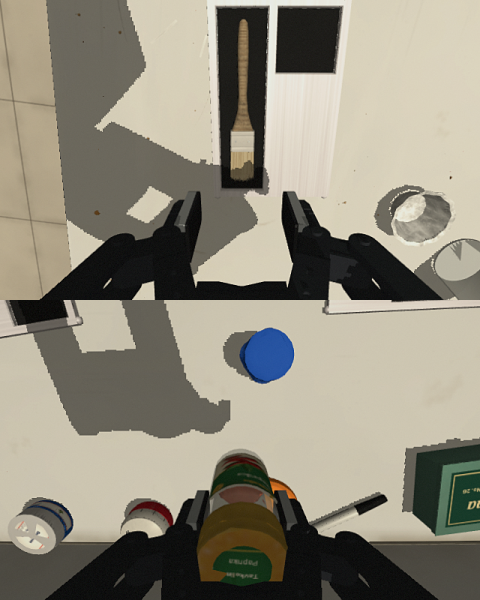

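Brush lies wholly inside the slot (242,100); the yellow-capped jar is held.

```bash
python3 - <<'E'
from h import *
ctrl.move_to([.56,-.05,.24],[180,0,180])
place([.4698,-.1745],187.7,.051,.2,.2,.06)
ctrl.move_to([.5,.0,.33],[180,0,180]); snap('wrist','f1')
ctrl.move_to([.5,.25,.33],[180,0,180]); snap('wrist','f2'); snap('side','f3'); snap('scene','f4')
v=np.vstack([cv2.imread('pics/f1.png'),cv2.imread('pics/f2.png')]);cv2.imwrite('pics/f12.png',cv2.resize(v,(480,600),interpolation=cv2.INTER_AREA))
for n in('f1','f2','f3'):
    Z=np.load(f'pics/{n}.npz',allow_pickle=True); C=cloud(Z['P'].item(),Z['d'])
    for t,x,y,r,z0 in(('ring',.4354,.287,.042,.02),('noz',.4397,.2046,.026,.015),('sq',.431,.3765,.035,.094),('tall',.4698,-.1745,.034,.1),('brush',.4078,-.2575,.11,.01)):
        m=(np.hypot(C[...,0]-x,C[...,1]-y)<r)&(C[...,2]>z0)&(C[...,2]<.12)
        if t=='brush': m&=(abs(C[...,0]-x-.0)<.04)&(C[...,2]<.02)
        p=C[m]
        if len(p)>8:
            c=cv2.minAreaRect((p[:,:2]*1000).astype(np.float32)); print(n,t,np.round(c[0],1),np.round(c[1],1),'zmax',round(np.percentile(p[:,2],97),4))
E
```

```text
contact True z [ 0.47050983 -0.17497729  0.05109369] w 0.03912984651531026
t 45.3583
f1 ring [435.4 287.9] [61.1 60.3] zmax 0.0323
f1 noz [441.1 204.5] [16.8 16.6] zmax 0.0385
f1 tall [ 470.9 -173.4] [41.3 41.3] zmax 0.1096
f1 brush [ 412.  -258.8] [ 79.8 215. ] zmax 0.0155
f2 ring [435.6 288.5] [61.1 59.9] zmax 0.0327
f2 noz [441.8 206.1] [18.1 18.8] zmax 0.0384
f2 sq [430.8 376.9] [44.4 44.5] zmax 0.1017
f2 brush [ 418.2 -160.5] [17.9 38. ] zmax 0.012
f3 ring [433.5 289. ] [58.8 64.9] zmax 0.0344
f3 noz [438.2 203.6] [18.  16.4] zmax 0.0405
f3 sq [429.6 377.3] [46.1 44.6] zmax 0.1056
f3 tall [ 469.4 -173.3] [42.6 39.5] zmax 0.1116
f3 brush [ 408.1 -258.1] [218.   79.2] zmax 0.0176
```

View pics/f12.png

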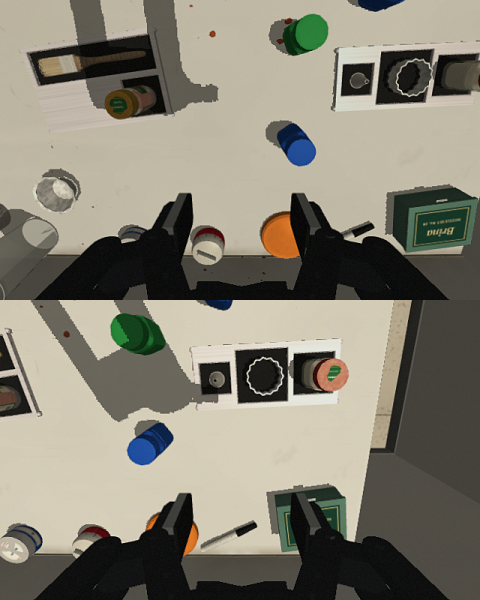

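View pics/f3.png

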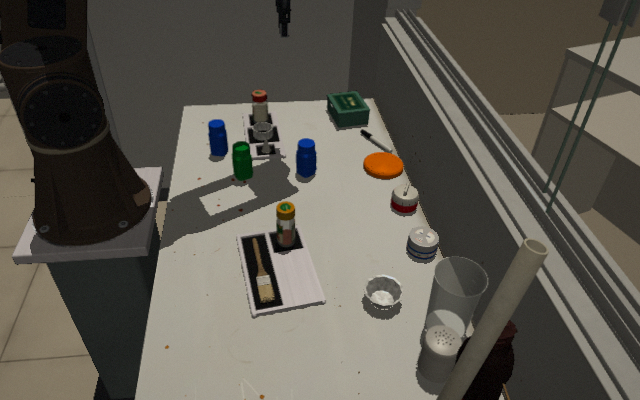

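All five are in their pockets, and the bystanders and decoys have not moved. Handing the job in.

```bash
python3 -c "
from station import ctrl
print(ctrl.current_time()); ctrl.sign_off()"
```

```text
47.425
the job is handed in; nothing more can be done
```

Both baking kits are made up, and I handed the job in at 47.4 s of the allowed 128 s. I placed the items in the order you gave: ring, nozzle, square jar, brush, then tall jar. Each was lowered until it touched the pocket floor and then let go.

**Last checks:**
- **Position:** the ring, nozzle and both jars measured within about 2 mm of their pocket centres. The brush's depth outline was mixed with the tray edges, so I judged it by eye: it lies wholly inside the slot.
- **Height:** from the wrist camera, the tops read 32 mm (ring), 38 mm (nozzle), 102 mm (square jar), 110 mm (tall jar) and 15.5 mm (brush). Each is within 2 mm of its own height plus the 3 mm pocket floor, so everything is upright and seated.
- **Bystanders:** the tart dish, lidded pot, kitchen timer and the blue and green look-alike jars looked unmoved in the final pictures.

**Disagreements:**
- The side camera read heights 2 to 5 mm higher than expected. It also read the worktop about 1 mm high at the start, so I put most of this down to its calibration.
- The gripper's width reading came out 2 to 3.5 mm below the given sizes on every item, which did not affect any grip.

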